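Close the open tin, heft the three tins and hold up the fullest

TASK

Only one of the three tins is full. Put the lid on the open tin so that it sits fully home and level, then heft the tins one by one, starting at the robot's left and working to its right: lift each upright by its side wall about 5 cm straight up, feel its weight for a second or so, and set each lighter one back standing where it stood with its lid on. Finish while holding the heaviest tin up in the gripper, upright and still, with at least 10 cm of air beneath it; leave everything else on the worktop alone.

Things in the scene. Friction and masses are not known exactly. Their poses are not given: they have to be found in the camera images.
- tin_a_mid (a point): Round dark-teal enamelled storage tin, 66 mm in diameter, rim 88 mm above its underside, straight smooth side wall to grip below the lid. This point is on its axis, 44 mm above its underside; z is up. It starts closed by a pale wooden lid that does not come off: disc 63 mm across and 7 mm thick, knob 22 mm across and 13 mm tall, its top 108 mm above the tin's underside. 
- tin_b_mid (a point): Round dark-teal enamelled storage tin, 66 mm in diameter, rim 88 mm above its underside, straight smooth side wall to grip below the lid. This point is on its axis, 44 mm above its underside; z is up. It starts open. Its lid, once set on, is loose and only rests there, so lift this tin by its side wall, not by the knob.
- tin_c_mid (a point): Round dark-teal enamelled storage tin, 66 mm in diameter, rim 88 mm above its underside, straight smooth side wall to grip below the lid. This point is on its axis, 44 mm above its underside; z is up. It starts closed by a pale wooden lid that does not come off: disc 63 mm across and 7 mm thick, knob 22 mm across and 13 mm tall, its top 108 mm above the tin's underside. 
- tin_a: Tin of tin_a_mid; origin under its centre, z up. The three tins stand in a row across the worktop, 120 mm or more apart in y: one left (y above 0.25), one in the middle, one right (y below 0); which is where is drawn anew each time. With their lids on they look alike and weigh 0.1 to 0.5 kg; one is heavier than each of the others by 0.15 kg or more.
- tin_b: Tin of tin_b_mid, the one that starts open; origin under its centre, z up.
- tin_c: Tin of tin_c_mid; origin under its centre, z up.
- tin_b_rim (a point): Centre of the open tin's mouth, level with the top of the rim, 88 mm above the tin's underside. The mouth is a round recess 57 mm in diameter and 14 mm deep, closed below by a fixed steel inner lid.
- lid_knob (a point): The loose wooden lid of the open tin, lying right way up on the worktop nearer the robot than the tins. This point is on its axis at half the height of its knob (22 mm across, 13 mm tall, standing on a disc 63 mm across; knob top 29 mm above the underside of the lid). Weighs 35 g.
- lid_seat (a point): Centre of the underside of the loose lid's 63 mm disc (7 mm thick): the face that rests on the rim; it coincides with tin_b_rim when the lid is seated. It lies 13.5 mm below lid_knob. Below it a spigot 52 mm in diameter, tapered at its foot, reaches 9 mm down into the mouth; the lid lies on this spigot on the worktop.
- lid: The loose lid; origin at the centre of the spigot's underside, z up.
- mug_mid (a point): Striped mug, 90 mm in diameter, 88 mm tall, centre; stands at the right. To be left alone.
- salt_shaker_mid (a point): Salt shaker, 44 mm in diameter, 90 mm tall, centre; stands to the right of the tins, nearer. To be left alone.
- teaspoon: Steel teaspoon, 130 mm long, lying at the front left; origin under its centre. To be left alone.
- pepper_mill: Wooden pepper mill, 58 mm in diameter, 190 mm tall, at the back right; origin under its centre. To be left alone.

How it is judged:
On the way, in this order (a step that is already met when the one before it is completed fails the run):
1. the loose lid sits fully home and level on the open tin, which stands on the worktop, and is let go (distance between lid_seat and tin_b_rim below 0.005 m and angle between the z axis of lid and the z axis of tin_b, either way round below 0.05 rad and z of lid_seat in the frame of tin_b below 0.0905 m and height (world z) of tin_b_mid between 0.04 and 0.048 m and angle between tin_b_mid's own z axis and vertical below 0.08 rad and distance of tin_b_mid from where it was at the start of the episode below 0.05 m and linear speed of tin_b below 0.03 m/s and contact force between tin_b and the arm below 0.1 N and contact force between each of tin_b, lid and the fingers below 0.1 N), for 0.3 s.
2. the left tin is lifted over its place, 3 cm or more clear of the worktop and still for half a second (((world y of tin_a_mid between 0.22 and 0.45 m and height (world z) of tin_a_mid above 0.074 m and angle between tin_a_mid's own z axis and vertical below 0.35 rad and linear speed of tin_a below 0.1 m/s and contact force between tin_a and the fingers above 0.5 N) or (world y of tin_b_mid between 0.22 and 0.45 m and height (world z) of tin_b_mid above 0.074 m and angle between tin_b_mid's own z axis and vertical below 0.35 rad and linear speed of tin_b below 0.1 m/s and contact force between tin_b and the fingers above 0.5 N) or (world y of tin_c_mid between 0.22 and 0.45 m and height (world z) of tin_c_mid above 0.074 m and angle between tin_c_mid's own z axis and vertical below 0.35 rad and linear speed of tin_c below 0.1 m/s and contact force between tin_c and the fingers above 0.5 N))), for 0.5 s.
3. then the middle tin likewise (((world y of tin_a_mid between 0.02 and 0.22 m and height (world z) of tin_a_mid above 0.074 m and angle between tin_a_mid's own z axis and vertical below 0.35 rad and linear speed of tin_a below 0.1 m/s and contact force between tin_a and the fingers above 0.5 N) or (world y of tin_b_mid between 0.02 and 0.22 m and height (world z) of tin_b_mid above 0.074 m and angle between tin_b_mid's own z axis and vertical below 0.35 rad and linear speed of tin_b below 0.1 m/s and contact force between tin_b and the fingers above 0.5 N) or (world y of tin_c_mid between 0.02 and 0.22 m and height (world z) of tin_c_mid above 0.074 m and angle between tin_c_mid's own z axis and vertical below 0.35 rad and linear speed of tin_c below 0.1 m/s and contact force between tin_c and the fingers above 0.5 N))), for 0.5 s.
4. then the right tin likewise (((world y of tin_a_mid between -0.25 and 0.02 m and height (world z) of tin_a_mid above 0.074 m and angle between tin_a_mid's own z axis and vertical below 0.35 rad and linear speed of tin_a below 0.1 m/s and contact force between tin_a and the fingers above 0.5 N) or (world y of tin_b_mid between -0.25 and 0.02 m and height (world z) of tin_b_mid above 0.074 m and angle between tin_b_mid's own z axis and vertical below 0.35 rad and linear speed of tin_b below 0.1 m/s and contact force between tin_b and the fingers above 0.5 N) or (world y of tin_c_mid between -0.25 and 0.02 m and height (world z) of tin_c_mid above 0.074 m and angle between tin_c_mid's own z axis and vertical below 0.35 rad and linear speed of tin_c below 0.1 m/s and contact force between tin_c and the fingers above 0.5 N))), for 0.5 s.
At the end, for the whole second after the job is handed in: Heaviest tin held in the fingers, upright (14 deg), still, 97 mm or more clear of the worktop, touching no other listed thing; the other two stand, let go, each pressing on the worktop with under 3.5 N, within 50 mm of where they stood; loose lid seated (5 mm, 3 deg); bystanders within 30 mm (((height (world z) of tin_a_mid above 0.141 m and angle between tin_a_mid's own z axis and vertical below 0.25 rad and linear speed of tin_a below 0.04 m/s and contact force between tin_a and the fingers above 1 N and contact force between tin_a and tin_b below 0.1 N and contact force between tin_a and tin_c below 0.1 N and contact force between tin_a and mug below 0.1 N and contact force between tin_a and salt_shaker below 0.1 N and contact force between tin_a and teaspoon below 0.1 N and contact force between tin_a and pepper_mill below 0.1 N and (height (world z) of tin_b_mid between 0.04 and 0.048 m and angle between tin_b_mid's own z axis and vertical below 0.08 rad and distance of tin_b_mid from where it was at the start of the episode below 0.05 m and linear speed of tin_b below 0.03 m/s and contact force between tin_b and the arm below 0.1 N and contact force between tin_b and the fingers below 0.1 N) and contact force between each of tin_b, tin_c and anything else below 3.5 N and (height (world z) of tin_c_mid between 0.04 and 0.048 m and angle between tin_c_mid's own z axis and vertical below 0.08 rad and distance of tin_c_mid from where it was at the start of the episode below 0.05 m and linear speed of tin_c below 0.03 m/s and contact force between tin_c and the arm below 0.1 N and contact force between tin_c and the fingers below 0.1 N)) or (height (world z) of tin_b_mid above 0.141 m and angle between tin_b_mid's own z axis and vertical below 0.25 rad and linear speed of tin_b below 0.04 m/s and contact force between tin_b and the fingers above 1 N and contact force between tin_b and tin_a below 0.1 N and contact force between tin_b and tin_c below 0.1 N and contact force between tin_b and mug below 0.1 N and contact force between tin_b and salt_shaker below 0.1 N and contact force between tin_b and teaspoon below 0.1 N and contact force between tin_b and pepper_mill below 0.1 N and (height (world z) of tin_a_mid between 0.04 and 0.048 m and angle between tin_a_mid's own z axis and vertical below 0.08 rad and distance of tin_a_mid from where it was at the start of the episode below 0.05 m and linear speed of tin_a below 0.03 m/s and contact force between tin_a and the arm below 0.1 N and contact force between tin_a and the fingers below 0.1 N) and contact force between each of tin_a, tin_c and anything else below 3.5 N and (height (world z) of tin_c_mid between 0.04 and 0.048 m and angle between tin_c_mid's own z axis and vertical below 0.08 rad and distance of tin_c_mid from where it was at the start of the episode below 0.05 m and linear speed of tin_c below 0.03 m/s and contact force between tin_c and the arm below 0.1 N and contact force between tin_c and the fingers below 0.1 N)) or (height (world z) of tin_c_mid above 0.141 m and angle between tin_c_mid's own z axis and vertical below 0.25 rad and linear speed of tin_c below 0.04 m/s and contact force between tin_c and the fingers above 1 N and contact force between tin_c and tin_a below 0.1 N and contact force between tin_c and tin_b below 0.1 N and contact force between tin_c and mug below 0.1 N and contact force between tin_c and salt_shaker below 0.1 N and contact force between tin_c and teaspoon below 0.1 N and contact force between tin_c and pepper_mill below 0.1 N and (height (world z) of tin_a_mid between 0.04 and 0.048 m and angle between tin_a_mid's own z axis and vertical below 0.08 rad and distance of tin_a_mid from where it was at the start of the episode below 0.05 m and linear speed of tin_a below 0.03 m/s and contact force between tin_a and the arm below 0.1 N and contact force between tin_a and the fingers below 0.1 N) and contact force between each of tin_a, tin_b and anything else below 3.5 N and (height (world z) of tin_b_mid between 0.04 and 0.048 m and angle between tin_b_mid's own z axis and vertical below 0.08 rad and distance of tin_b_mid from where it was at the start of the episode below 0.05 m and linear speed of tin_b below 0.03 m/s and contact force between tin_b and the arm below 0.1 N and contact force between tin_b and the fingers below 0.1 N))) and distance between lid_seat and tin_b_rim below 0.005 m and angle between the z axis of lid and the z axis of tin_b, either way round below 0.05 rad and z of lid_seat in the frame of tin_b below 0.0905 m and distance of each of mug_mid, salt_shaker_mid, teaspoon, pepper_mill from where it was at the start of the episode below 0.03 m); the arm keeps its last pose, push and grip.
It fails at once if one of the bystanders is knocked or moved more than 30 mm (distance of any of mug_mid, salt_shaker_mid, teaspoon, pepper_mill from where it was at the start of the episode above 0.03 m).
It fails at once if a tin is tipped more than 35 degrees (angle between any of tin_a_mid, tin_b_mid, tin_c_mid's own z axis and vertical above 0.61 rad).
It also fails if it takes over 72 s, if anything falls off the work surface, if the arm or the gripper's body presses on something with over 40 N, if the wrist force passes 120 N, or if a joint passes its speed limit or range.

ROBOT

A 6-joint arm with a two-finger parallel gripper is mounted at the origin on a cart in front of the work surface, level with it; the furniture and walls round the work are solid. World frame = base frame: x ahead of the robot, y to its left, z up, the work surface at z = 0. Lengths are in m, angles in rad, forces in N, time in s.
With the tool pointing down it reaches from about 0.3 to 0.775 m from the base axis. Payload 14.6 kg.
Tool frame: the origin (TCP) lies at the centre of the arm's flange, where the gripper is bolted on; the fingertips stand 199 mm ahead of it and the grasp point (between the pads) lies ctrl.tcp_to_grasp ahead of it (ctrl.tcp_to_grasp is the distance from the TCP to the grasp point, in m); z points along the fingers, y is the line along which they close (so a half turn about z gives the same grasp; the last joint's range is limited). The gripper opens to 94 mm and grips with 3 to 60 N. Pads are 16 mm wide; open, the fingers measure 119 mm over their backs; the gripper's body (75 mm by 177 mm) begins 78 mm behind the grasp point.
Start: joints at [-1.318, 0.3, 1.521, -0, 1.321, -0.067], TCP at [0.173, -0.522, 0.405] pointing down, gripper open.
Joint ranges: [-3.03, 3.03], [-0.79, 2.21], [0.23, 2.52], [-1.04, 4.18], [0, 3.07], [-2.55, 2.55]. Speed limits (rad/s): [2.22, 2.22, 2.57, 3.14, 3.14, 3.14].

INTERFACE

Orientations are given as [roll, pitch, yaw] about the fixed x, y, z axes, in that order (R = Rz(yaw) Ry(pitch) Rx(roll)).
In Python, from station import ctrl gives the robot as it stands. The module is installed in compiled form; this text tells all that it offers.
- The arm moves only by the shell command python3 -m jog 'ROWS' [OPENING] [FORCE]. ROWS is JSON, a list of rows, each a list of 6 numbers: the shift along the tool's x, y, z in cm, then the turn, a rotation vector about the tool's x, y, z in rad. In form: [[tx, ty, tz, ax, ay, az], ...]. A call has 1 to 8 rows; each row is the pose to reach, as a shift and turn from the pose commanded when the call began, along the tool's axes at that moment; what a row does not reach only later rows make up. A row lasts 1/10 s, in which the tool goes at most 50 mm and 8.59 degrees, less where a joint would pass 70% of its speed; a pose out of reach is approached as far as the arm can. A call with a gripper value outside its range is refused whole. OPENING is the opening in per cent of the stroke, from 0 (shut) to 100 (fully open), set as the call begins (- or left out, the last holds). The fingers move at their own pace and stop on an object; FORCE is the grip in N (left out, the last holds). Time passes only in rows, so rows that repeat a pose let the fingers close. It gives the time, the measured TCP pose, the force, the opening and the grip force at its end, in the units of the state.
- ctrl.get_obs(): the state, without advancing time (a new reading comes with each control period).
- ctrl.camera(name): name is "scene" or "top"; returns a dict with "img" (384x512x3 uint8, blue, green, red), "intrinsics" (3x3 intrinsics, pixels), "R" (3x3) and "t" (3): a world point X has camera coordinates R X + t. Camera axes: x right, y down, z forward; pixel columns grow to the right and rows downward; lengths in m; the calibration is good to about 2 mm. A picture is of the moment at which its call begins. There is no depth.
- ctrl.hand_in(): hands the job in; it is judged then, once.
The state is a dict: "time_s": time; "qpos": joint angles; "joint_vel": joint speeds; "tau": joint torques, N m; "ee_pos": TCP position; "eef_rot": TCP orientation; "force": force on the tool from outside, world axes, zero at the start; "moment": the same for the moment, N m; "grip_width": finger opening in m; "grip_force": force on a finger pad.
Only numpy, scipy, OpenCV 4.12 (cv2) and the standard library are available. Lean on these libraries where they do the work, as an engineer would, in place of code of your own. Each camera call takes 0.05 s, during which the arm holds its last target. There are 200 camera calls.

## Working session

There is one attempt and no reset: what is moved stays moved. The work goes in short steps, Python scripts to look and compute and a shell command to move; the robot and the scene stay as the last step left them, time stands still between calls to the robot, and variables do not carry over. Pictures are saved under pics/ and viewed, at most 10 in all, crops included, and the job is handed in when it is done.

```bash
mkdir -p pics; ls
python3 - <<'E'
from station import ctrl
import cv2
o=ctrl.get_obs(); print({k:o[k] for k in ("time_s","ee_pos","eef_rot","force","grip_width","grip_force")}, ctrl.tcp_to_grasp)
for n in("scene","top"):
    c=ctrl.camera(n); cv2.imwrite(f"pics/{n}0.png",c["img"]); print(n,c["intrinsics"],c["R"],c["t"])
E
```

```text
pics
{'time_s': 0.0, 'ee_pos': array([ 0.17288502, -0.52208327,  0.40409353]), 'eef_rot': array([-3.14044008e+00, -7.03795452e-05,  3.19803475e-01]), 'force': array([ 0.66824238,  0.58789777, -0.0106613 ]), 'grip_width': 0.0939927626284135, 'grip_force': 0.0} 0.1804
scene [[392.72552047   0.         257.26869315]
 [  0.         392.72552047 190.1530981 ]
 [  0.           0.           1.        ]] [[-0.99990245  0.01302684 -0.00503999]
 [ 0.013203    0.76371812 -0.64541484]
 [-0.00455859 -0.64541842 -0.76381561]] [0.56550524 0.03514461 1.22394888]
top [[350.48321133   0.         254.46738918]
 [  0.         350.48321133 193.38563343]
 [  0.           0.           1.        ]] [[-0.49935068 -0.86636953 -0.00726238]
 [-0.67405025  0.39374241 -0.62499854]
 [ 0.54433919 -0.30719824 -0.78059214]] [0.28377647 0.42411564 0.8173351 ]
```

View pics/scene0.png

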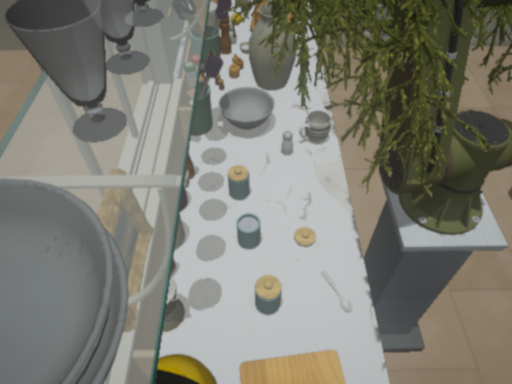

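View pics/top0.png

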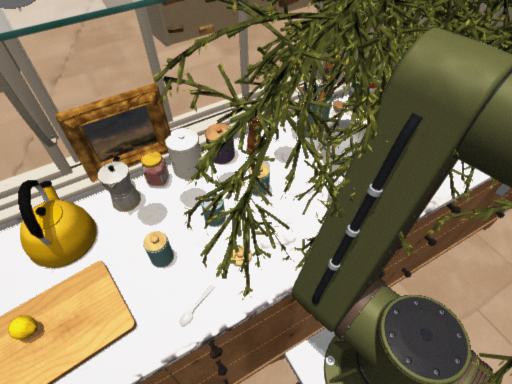

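Scene view: the row runs down the image. The right tin is closed at (238,181), the middle tin is open at (249,230), and the left tin is closed at (268,293). The loose lid is at (305,236). The top view shows the left tin at (158,250). Foliage partly hides the other tins and the lid.

```bash
cat > h.py <<'E'
import numpy as np, cv2
from station import ctrl
def ray(c,uv):
    d=c["R"].T@np.linalg.inv(c["intrinsics"])@np.array([uv[0],uv[1],1.]); return -c["R"].T@c["t"], d/np.linalg.norm(d)
def plane(c,uv,z):
    o,d=ray(c,uv); return o+d*(z-o[2])/d[2]
def tri(c1,u1,c2,u2):
    o1,d1=ray(c1,u1);o2,d2=ray(c2,u2)
    s=np.linalg.lstsq(np.c_[d1,-d2],o2-o1,rcond=None)[0]
    p,q=o1+s[0]*d1,o2+s[1]*d2; return (p+q)/2,np.linalg.norm(p-q)
def proj(c,X):
    p=c["intrinsics"]@(c["R"]@np.array(X)+c["t"]); return p[:2]/p[2]
def blobs(c,lo,hi,amin=60):
    m=cv2.inRange(cv2.cvtColor(c["img"],cv2.COLOR_BGR2HSV),lo,hi)
    n,l,s,ce=cv2.connectedComponentsWithStats(m)
    return m,[(s[i],ce[i]) for i in range(1,n) if s[i][4]>=amin]
E
python3 - <<'E'
from h import *
np.set_printoptions(precision=4,suppress=True)
S=ctrl.camera("scene");T=ctrl.camera("top")
print("centres",ray(S,(0,0))[0],ray(T,(0,0))[0])
for n,c in(("S",S),("T",T)):
    for nm,lo,hi in(("wood",(12,70,100),(28,255,255)),("teal",(80,50,30),(105,255,160))):
        for s,ce in blobs(c,lo,hi)[1]: print(n,nm,s,ce.round(1), plane(c,ce,0.0)[:2])
def pl(c,a,b):
    o,d=ray(c,a);_,e=ray(c,b);n=np.cross(d,e);n/=np.linalg.norm(n);return n,n@o
a,b=pl(S,(215,0),(155,384)),pl(T,(0,40),(160,3))
d=np.cross(a[0],b[0]);p=np.linalg.lstsq(np.array([a[0],b[0]]),np.array([a[1],b[1]]),rcond=None)[0]
print("edge",p,d/np.linalg.norm(d))
s=cv2.resize(S["img"][120:320,190:350],None,fx=3,fy=3,interpolation=2)
t=cv2.resize(T["img"][130:330,130:300],None,fx=3,fy=3,interpolation=2)
cv2.imwrite("pics/c1.png",s);cv2.imwrite("pics/c2.png",t)
E
```

```text
centres [0.5706 0.7558 0.9604] [-0.0173  0.3299  0.9051]
S wood [251   0  18  30 150] [257.1  13.8] [ 0.5501 -1.2467]
S wood [231  13  12  11  78] [236.5  17.6] [ 0.6555 -1.2089]
S wood [334  48  11  20  81] [338.5  57.6] [ 0.1915 -0.8254]
S wood [350  48  15  28 135] [354.8  63.3] [ 0.1268 -0.7776]
S wood [475  50  32  30 138] [488.6  64.3] [-0.4546 -0.7579]
S wood [230  55  13  22 179] [235.4  66.4] [ 0.6511 -0.7649]
S wood [375  60  12  27  85] [381.  73.] [ 0.0281 -0.7017]
S wood [487  71  25  51 524] [499.2  96. ] [-0.4081 -0.5316]
S wood [229 166  19  15 219] [237.7 172.9] [ 0.629  -0.1319]
S wood [295 228  20  17 268] [304.7 236. ] [0.4291 0.1214]
S wood [256 276  24  23 441] [267.7 286.9] [0.5415 0.2801]
S wood [ 240  350  105   34 2805] [294.4 369.5] [0.4863 0.4879]
S wood [157 355  56  29 975] [185.2 367.7] [0.7389 0.4802]
S teal [150  94  46 290 691] [168.9 267.3] [0.8113 0.2178]
T wood [   18     0   221   128 12906] [111.   59.3] [1.6743 0.1565]
T wood [252   0  23   9  96] [262.5   3.7] [ 1.8191 -0.775 ]
T wood [288   0  31  14 297] [302.2   7.4] [ 1.6607 -0.9459]
T woo
[... 824 characters left out ...]
0] [ 56.1 231.8] [0.7893 0.5724]
T wood [ 388  208  124  166 9533] [472.5 286.4] [ 0.0348 -0.3757]
T wood [144 231  23  21 370] [154.8 241. ] [0.6061 0.3224]
T wood [230 243  14  25 205] [237.9 255.6] [0.4379 0.1307]
T wood [    0   261   135   123 10333] [ 62. 327.] [0.4836 0.6142]
T wood [352 290  25  25 177] [362.2 303.2] [ 0.1489 -0.0863]
T wood [ 232  324   93   60 1213] [274.  369.3] [0.1301 0.1995]
T wood [458 359  21  25 115] [467.7 372.3] [-0.1022 -0.1893]
T wood [501 367  11  17 127] [507.1 377. ] [-0.1545 -0.2597]
T teal [  0   0 167  41 898] [76.2 18.6] [2.1902 0.2073]
T teal [147 242  26  25 325] [161.3 256.2] [0.5481 0.3234]
edge [ 0.6419 -0.0095  0.6271] [0.0139 0.9999 0.0009]
```

View pics/c1.png

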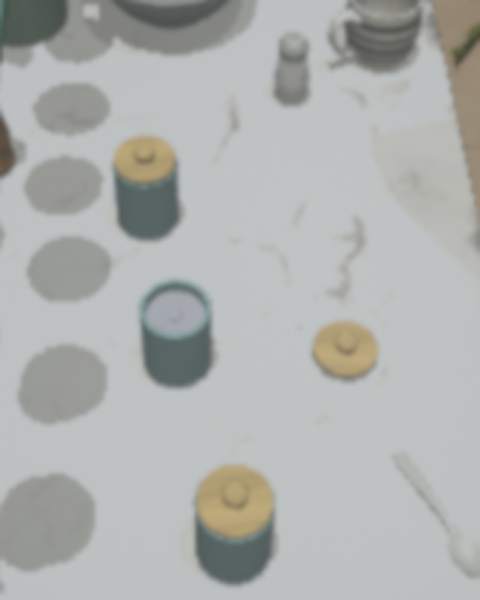

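View pics/c2.png

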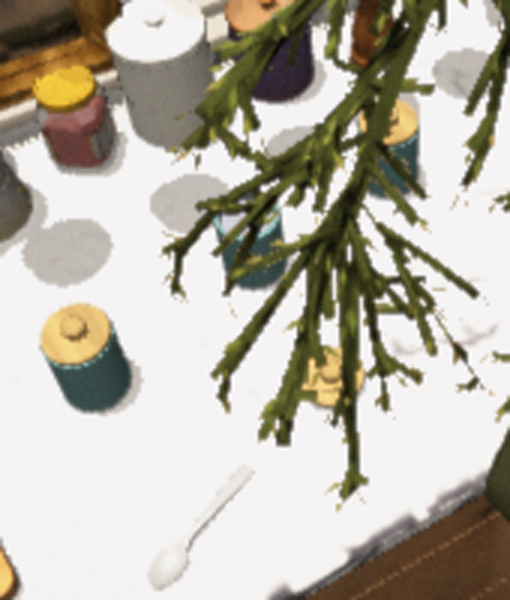

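Crops: scene knob centres are at about (238,170) for the right tin, (268,283) for the left tin and (305,233) for the lid. The open rim centre is at about (249,224). In the top view these are at (262,169), (154,239), (239,255) and (213,202). I'll triangulate those and bound where the foliage is.

Run:
```python
from h import *
np.set_printoptions(precision=4,suppress=True)
S=ctrl.camera("scene");T=ctrl.camera("top")
for n,a,b,z in(("R knob",(238.3,170.5),(262.5,169.5),.106),("L knob",(268.3,283.5),(154.3,239),.106),("lid knob",(305.3,233.5),(239.3,255),.027),("open rim",(248.7,223.7),(213.3,201.7),.088)):
    print(n,tri(S,a,T,b),"S",plane(S,a,z)[:2],"T",plane(T,b,z)[:2])
for n,z,ce in(("R",.095,(237.7,172.9)),("lid",.016,(304.7,236)),("L",.095,(267.7,286.9))): print(n,plane(S,ce,z)[:2])
# foliage: visual hull of green in both views
def green(c):
    m=cv2.inRange(cv2.cvtColor(c["img"],cv2.COLOR_BGR2HSV),(25,80,20),(50,255,255)); return cv2.morphologyEx(m,cv2.MORPH_OPEN,np.ones((2,2)))
gs,gt=green(S),green(T); gt[:,310:]=0
P=np.stack(np.meshgrid(np.arange(0,.7,.01),np.arange(-.5,.5,.01),np.arange(.05,.95,.01),indexing="ij"),-1).reshape(-1,3)
def look(c,g,P,off):
    q=(P@c["R"].T+c["t"])@c["intrinsics"].T; ok=q[:,2]>.05; uv=np.where(ok[:,None],q[:,:2]/np.maximum(q[:,2:],.05),-9).round().astype(int)
    inn=ok&(uv>=0).all(1)&(uv[:,0]<512)&(uv[:,1]<384); r=np.full(len(P),off); r[inn]=g[uv[inn,1],uv[inn,0]]>0; return r
k=look(T,gt,P,False)&look(S,gs,P,True)
for z in np.arange(.05,.95,.1):
    q=P[k&(abs(P[:,2]-z)<.05)]
    print(round(z,2),len(q),q.min(0)[:2] if len(q) else "",q.max(0)[:2] if len(q) else "")
# does a tip over the lid project in scene at all heights?
for uv in((247,293),(205,258)):
    print([(z,proj(S,plane(T,uv,z)).round()) for z in(.1,.3,.5,.7)])
```

```text
R knob (array([ 0.6222, -0.0608,  0.0887]), np.float64(0.0014098820527721936)) S [ 0.6209 -0.0437] T [ 0.6093 -0.0532]
L knob (array([0.5429, 0.322 , 0.1016]), np.float64(0.0003569201232802322)) S [0.5431 0.324 ] T [0.5397 0.3222]
lid knob (array([0.4287, 0.129 , 0.021 ]), np.float64(0.0043085318450682975)) S [0.4305 0.1308] T [0.4241 0.1322]
open rim (array([0.5915, 0.1279, 0.0783]), np.float64(0.004723486679702102)) S [0.5902 0.1373] T [0.5863 0.1283]
R [ 0.6232 -0.0442]
lid [0.4314 0.132 ]
L [0.5444 0.3273]
0.05 0  
0.15 8 [0.17 0.03] [0.26 0.1 ]
0.25 150 [0.14 0.05] [0.32 0.22]
0.35 326 [0.11 0.02] [0.36 0.26]
0.45 881 [ 0.09 -0.18] [0.62 0.27]
0.55 2036 [ 0.07 -0.22] [0.68 0.49]
0.65 2576 [ 0.04 -0.09] [0.61 0.46]
0.75 1054 [0.02 0.07] [0.42 0.41]
0.85 147 [0.   0.19] [0.19 0.37]
[(0.1, array([364., 233.])), (0.3, array([421., 195.])), (0.5, array([507., 137.])), (0.7, array([654.,  39.]))]
[(0.1, array([314., 250.])), (0.3, array([377., 209.])), (0.5, array([472., 148.])), (0.7, array([633.,  44.]))]
```

```bash
python3 -m jog '[[44.9,-53.9,0,0,0,0.32],[44.9,-53.9,0,0,0,0.32],[44.9,-53.9,0,0,0,0.32],[44.9,-53.9,0,0,0,0.32],[44.9,-53.9,0,0,0,0.32],[44.9,-53.9,0,0,0,0.32],[44.9,-53.9,0,0,0,0.32],[44.9,-53.9,0,0,0,0.32]]' 45 20
```

```text
time_s: 1.1
ee_pos: [0.3193, -0.1479, 0.4049]
eef_rot: [3.141, -0.001, -0.001]
force: [0.9, -1.2, -0.4]
grip_width: 0.0426
grip_force: 0.0
```

```bash
python3 -m jog '[[11.1,-27.9,6,0,0,0],[11.1,-27.9,6,0,0,0],[11.1,-27.9,6,0,0,0],[11.1,-27.9,6,0,0,0],[11.1,-27.9,6,0,0,0],[11.1,-27.9,6,0,0,0],[11.1,-27.9,10,0,0,0],[11.1,-27.9,10,0,0,0]]' 45 20
python3 - <<'E'
from h import *
np.set_printoptions(precision=4,suppress=True)
S=ctrl.camera("scene");T=ctrl.camera("top")
o=ctrl.get_obs();print(o["ee_pos"],o["force"],o["eef_rot"],o["tau"])
a=cv2.resize(S["img"][150:290,220:340],None,fx=3,fy=3,interpolation=2)
b=cv2.resize(T["img"][150:290,170:300],None,fx=3,fy=3,interpolation=2)
cv2.imwrite("pics/d1.png",np.hstack([a,b]))
E
```

```text
time_s: 1.9
ee_pos: [0.4295, 0.1301, 0.3009]
eef_rot: [3.14, 0.007, 0.002]
force: [-0.6, -0.1, 1.0]
grip_width: 0.0421
grip_force: 0.0
[0.4303 0.1287 0.3051] [ 0.8119  0.2718 -0.038 ] [ 3.1412  0.0014 -0.0003] [  1.2333 -38.9555 -28.7874   0.0312  -0.323    0.051 ]
```

View pics/d1.png

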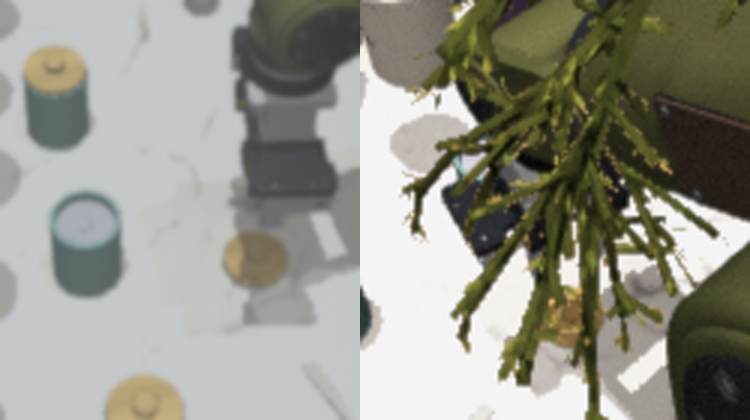

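The gripper hovers over the lid with clearance. The arm passed through the area under the foliage with no force reading. Next I descend and grip the knob.

```bash
python3 -m jog '[[0,0,4,0,0,0],[0,0,6,0,0,0],[0,-0.1,7.5,0,0,0],[0,-0.1,8.5,0,0,0],[0,-0.1,8.5,0,0,0],[0,-0.1,8.5,0,0,0]]' 45 20
python3 - <<'E'
from h import *
o=ctrl.get_obs();print(o["ee_pos"],o["force"])
S=ctrl.camera("scene");cv2.imwrite("pics/e1.png",cv2.resize(S["img"][140:290,220:360],None,fx=4,fy=4,interpolation=2))
for z in(.018,.095): print(proj(S,[.43,.13,z]))
print(o["ee_pos"])
E
```

```text
time_s: 2.6
ee_pos: [0.4308, 0.1298, 0.2209]
eef_rot: [-3.141, -0.002, -0.001]
force: [0.1, -0.7, -0.1]
grip_width: 0.0424
grip_force: 0.0
[0.43077459 0.12975977 0.220914  ] [ 0.08218043 -0.66634127 -0.08311672]
[305.17457312 235.03332187]
[307.67580626 219.19349486]
[0.43077459 0.12975977 0.220914  ]
```

View pics/e1.png

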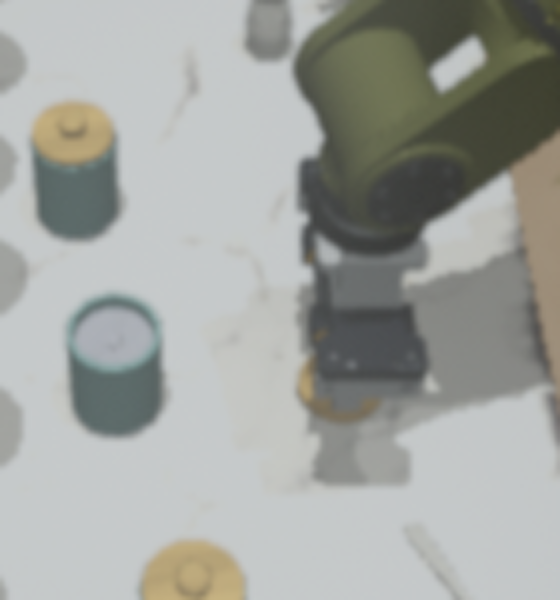

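The gripper is over the lid, with the finger in front of it at about (340,390) in the crop. The rim spans 68 to 160, centred at about column 248. I'll go down 4 mm and close.

```bash
python3 -m jog '[[0,0,0.4,0,0,0],[0,0,0.4,0,0,0]]' 45 20;  python3 -m jog '[[0,0,0,0,0,0],[0,0,0,0,0,0],[0,0,0,0,0,0],[0,0,0,0,0,0],[0,0,0,0,0,0]]' 0 15
```

```text
time_s: 2.85
ee_pos: [0.4304, 0.1301, 0.2158]
eef_rot: [-3.142, -0.0, -0.0]
force: [0.5, -0.5, -0.4]
grip_width: 0.0424
grip_force: 0.0
time_s: 3.35
ee_pos: [0.4304, 0.1301, 0.2157]
eef_rot: [-3.142, -0.0, -0.0]
force: [0.2, -0.7, 1.5]
grip_width: 0.0215
grip_force: 15.0
```

```bash
python3 -m jog '[[0,0,-4,0,0,0],[0,0,-8,0,0,0],[2,0,-13,0,0,0],[6,0,-13,0,0,0],[10,0,-13,0,0,0],[10,0,-13,0,0,0]]' 0 15
cat >> h.py <<'E'
def tins(c,rois):
    """silhouette of each tin in the scene: rim ellipse centre from top row/side columns, base from the bottom row"""
    h=cv2.GaussianBlur(cv2.resize(c["img"],None,fx=4,fy=4,interpolation=cv2.INTER_CUBIC),(0,0),2)
    hsv=cv2.cvtColor(h,cv2.COLOR_BGR2HSV); out=[]
    for (x0,y0,x1,y1) in rois:
        m=np.zeros(h.shape[:2],np.uint8); r=(slice(4*y0,4*y1),slice(4*x0,4*x1))
        m[r]=cv2.inRange(hsv[r],(0,32,0),(179,255,255))
        n,l,s,ce=cv2.connectedComponentsWithStats(m); i=1+np.argmax(s[1:,4]); k=cv2.findContours((l==i).astype(np.uint8),0,2)[0][0]
        b=np.array([s[i][0],s[i][1],s[i][0]+s[i][2]-1,s[i][1]+s[i][3]-1]); out.append((b+.5)/4-.5)
    return out
E
python3 - <<'E'
from h import *
np.set_printoptions(precision=4,suppress=True)
S=ctrl.camera("scene"); I=S["img"]
hsv=cv2.cvtColor(I,cv2.COLOR_BGR2HSV); print(hsv[238,248],hsv[225,248],hsv[245,225],hsv[193,238])
def model(xy,z,r=.033):
    t=np.linspace(0,2*np.pi,90); return np.array([proj(S,[xy[0]+r*np.cos(a),xy[1]+r*np.sin(a),z]) for a in t])
for nm,roi in zip("RML",[(222,158,258,206),(230,208,268,254),(248,270,292,322)]):
    b=tins(S,[roi])[0]
    # ray of silhouette top row/ bottom row: solve y so that rim's topmost row / base's lowest row match
    xc=(b[0]+b[2])/2; p=plane(S,(xc,(b[1]+b[3])/2),.05)
    ys=np.linspace(p[1]-.05,p[1]+.05,101)
    top=[model((p[0],y),.088)[:,1].min() for y in ys]; bot=[model((p[0],y),0)[:,1].max() for y in ys]
    yt,yb=np.interp(b[1],top,ys),np.interp(b[3],bot,ys)
    y=(yt+yb)/2
    xs=plane(S,(xc,proj(S,[p[0],y,.06])[1]),.06)[0]
    print(nm,b,"x",xs,"y top",yt,"y base",yb)
print(ctrl.get_obs()["ee_pos"])
E
```

```text
time_s: 3.95
ee_pos: [0.5331, 0.1298, 0.345]
eef_rot: [3.142, -0.0, -0.001]
force: [-0.1, 0.6, 0.3]
grip_width: 0.0214
grip_force: 15.0
[ 88  36 105] [107  14 167] [ 70   4 182] [ 86  37 104]
R [227.625 164.875 247.875 180.875] x 0.625398049415926 y top -0.051316363927864934 y base -0.12954148804705995
M [237.125 224.375 258.875 246.875] x 0.5926761067619437 y top 0.17248646587232982 y base 0.12268233686485379
L [254.875 274.625 280.625 298.875] x 0.5430311804310792 y top 0.3241126562687137 y base 0.2809184804934259
[0.5314 0.1299 0.3447]
```

```bash
sed -i 's/(0,32,0)/(0,20,0)/' h.py
cat >> h.py <<'E'
def tinpos(S,roi,z=.088,r=.033):
    def model(xy,z,r):
        return np.array([proj(S,[xy[0]+r*np.cos(a),xy[1]+r*np.sin(a),z]) for a in np.linspace(0,2*np.pi,90)])
    b=tins(S,[roi])[0]; xc=(b[0]+b[2])/2; p=plane(S,(xc,(b[1]+b[3])/2),.05)
    ys=np.linspace(p[1]-.05,p[1]+.05,41)
    yt=np.interp(b[1],[model((p[0],y),z,r)[:,1].min() for y in ys],ys)
    yb=np.interp(b[3],[model((p[0],y),0,.033)[:,1].max() for y in ys],ys)
    xs=plane(S,(xc,proj(S,[p[0],(yt+yb)/2,.06])[1]),.06)[0]
    return b,xs,yt,yb
E
python3 - <<'E'
from h import *
np.set_printoptions(precision=4,suppress=True)
class C: pass
S=ctrl.camera("scene"); print("now M",tinpos(S,(230,208,268,254)))
S["img"]=cv2.imread("pics/scene0.png")
print("R",tinpos(S,(222,158,258,206),.095,.0315)); print("M",tinpos(S,(230,208,268,254))); print("L",tinpos(S,(248,270,292,322),.095,.0315))
cv2.imwrite("pics/f1.png",cv2.resize(ctrl.camera("scene")["img"][140:290,210:350],None,fx=4,fy=4,interpolation=2))
E
```

```text
now M (array([236.375, 213.125, 259.625, 247.875]), np.float64(0.592714382263273), np.float64(0.13445593229227587), np.float64(0.1260056001567705))
R (array([227.125, 164.375, 248.125, 198.625]), np.float64(0.6250424332730461), np.float64(-0.04819386625679581), np.float64(-0.05494417122692019))
M (array([236.125, 212.875, 259.875, 247.875]), np.float64(0.5927153364112557), np.float64(0.13359117851493207), np.float64(0.12600515669041767))
L (array([254.625, 274.125, 280.875, 313.375]), np.float64(0.5436332009185376), np.float64(0.3249815909760259), np.float64(0.31984194968748036))
```

View pics/f1.png

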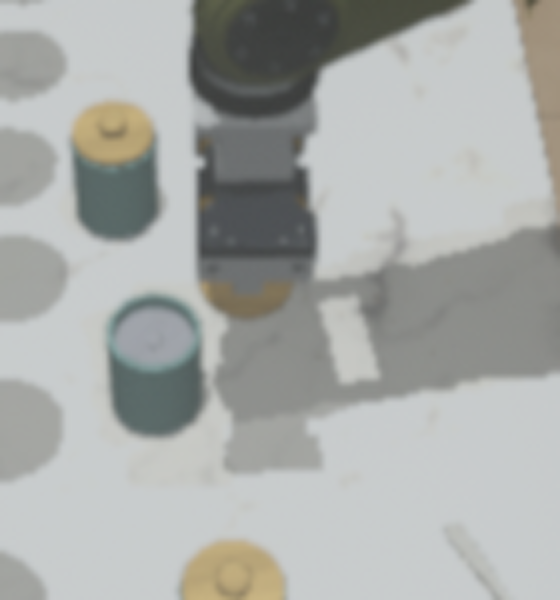

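The held lid hangs level below the gripper, spanning columns about 200 to 293 in the crop. The open tin is clear. I'll measure the lid's x relative to the TCP the same way.

Run:
```python
from h import *
np.set_printoptions(precision=4,suppress=True)
S=ctrl.camera("scene");o=ctrl.get_obs();print(o["ee_pos"])
h=cv2.resize(S["img"],None,fx=4,fy=4,interpolation=2); h=cv2.cvtColor(cv2.GaussianBlur(h,(0,0),2),cv2.COLOR_BGR2HSV)
m=cv2.inRange(h,(10,60,0),(30,255,255)); r=m[800:900,1000:1200]
n,l,s,ce=cv2.connectedComponentsWithStats(r); i=1+np.argmax(s[1:,4]); b=s[i]; print(b)
L=(1000+b[0]+.5)/4-.5; R=(1000+b[0]+b[2]-.5)/4-.5; bot=(800+b[1]+b[3]-.5)/4-.5
z=o["ee_pos"][2]-.2157
v=proj(S,[.531,.13,z+.0125])[1]
print("cols",L,R,bot,"x",plane(S,((L+R)/2,v),z+.0125)[0],"pred col",proj(S,[o["ee_pos"][0],.13,z+.0125]))
t=[proj(S,[.531+.0315*np.cos(a),.13+.0315*np.sin(a),z+.009])for a in np.linspace(0,6.28,90)]
print("pred extents",np.min(t,0),np.max(t,0))
```

```text
[0.5297 0.1301 0.3454]
[  44   44   85   30 1395]
cols 260.625 281.625 217.875 x 0.530228651480493 pred col [271.344  209.0943]
pred extents [258.8118 200.5528] [282.8047 219.6526]
```

```bash
python3 -m jog '[[2,0,0,0,0,0],[5,0,0,0,0,0],[6.2,0,0,0,0,0],[6.2,0,2,0,0,0],[6.2,0,3.3,0,0,0],[6.2,0,3.3,0,0,0],[6.2,0,3.3,0,0,0]]' 0 15
python3 - <<'E'
from h import *
S=ctrl.camera("scene");T=ctrl.camera("top");print(ctrl.get_obs()["ee_pos"],ctrl.get_obs()["force"])
a=cv2.resize(S["img"][170:260,215:290],None,fx=5,fy=5,interpolation=2)
b=cv2.resize(T["img"][170:260,170:245],None,fx=5,fy=5,interpolation=2)
cv2.imwrite("pics/g1.png",np.hstack([a,b]))
E
```

```text
time_s: 4.85
ee_pos: [0.5921, 0.1302, 0.3132]
eef_rot: [-3.142, -0.0, 0.0]
force: [0.5, -0.5, 0.7]
grip_width: 0.0214
grip_force: 15.0
[0.59225665 0.13018293 0.3137149 ] [ 0.29624808  0.23894518 -0.16616801]
```

View pics/g1.png

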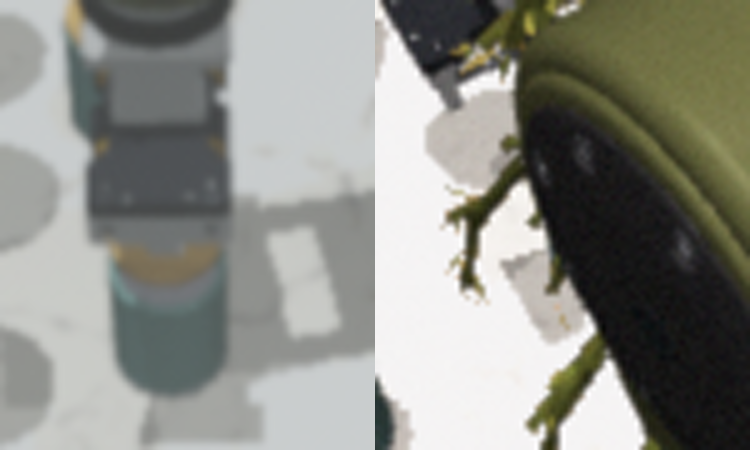

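The lid (columns 112 to 222) sits just about 1 mm to +x of the tin (110 to 229) in the crop. I'll shift 1 mm back and lower gently.

```bash
python3 -m jog '[[-0.1,0,0.3,0,0,0],[-0.1,0,0.7,0,0,0],[-0.1,0,1.1,0,0,0],[-0.1,0,1.3,0,0,0],[-0.1,0,1.3,0,0,0],[-0.1,0,1.3,0,0,0]]' 0 15
```

```text
time_s: 5.55
ee_pos: [0.5914, 0.1301, 0.2996]
eef_rot: [-3.142, 0.0, -0.0]
force: [0.5, 0.4, -0.9]
grip_width: 0.0212
grip_force: 15.0
```

```bash
python3 -m jog '[[0,0,0.2,0,0,0],[0,0,0.4,0,0,0],[0,0,0.45,0,0,0],[0,0,0.45,0,0,0],[0,0,0.45,0,0,0]]' 0 15
```

```text
time_s: 6.05
ee_pos: [0.5914, 0.1301, 0.2952]
eef_rot: [-3.142, -0.0, -0.0]
force: [0.0, 2.3, -0.4]
grip_width: 0.0214
grip_force: 15.0
```

```bash
python3 -m jog '[[0,0,0.06,0,0,0],[0,0,0.06,0,0,0],[0,0,0.06,0,0,0]]' 0 15; python3 -m jog '[[0,0,0,0,0,0],[0,0,0,0,0,0],[0,0,0,0,0,0]]' 45 15;  python3 -m jog '[[0,0,-2,0,0,0],[0,0,-5,0,0,0],[0,0,-8,0,0,0],[0,-4,-10,0,0,0],[0,-8,-10,0,0,0],[0,-12,-10,0,0,0],[0,-12,-10,0,0,0],[0,-12,-10,0,0,0]]' 100 15
python3 - <<'E'
from h import *
S=ctrl.camera("scene");print(ctrl.get_obs()["ee_pos"])
print(tinpos(S,(230,208,268,254),.095,.0315))
cv2.imwrite("pics/i1.png",cv2.resize(S["img"][150:310,215:315],None,fx=5,fy=5,interpolation=2)[:600])
E
```

```text
time_s: 6.35
ee_pos: [0.5914, 0.1302, 0.2949]
eef_rot: [-3.141, -0.001, -0.0]
force: [1.5, 1.9, 4.2]
grip_width: 0.0217
grip_force: 15.0
time_s: 6.65
ee_pos: [0.5914, 0.13, 0.2944]
eef_rot: [3.141, 0.0, -0.0]
force: [0.4, 0.9, 1.2]
grip_width: 0.0408
grip_force: 0.4
time_s: 7.45
ee_pos: [0.5913, 0.2506, 0.394]
eef_rot: [3.141, 0.001, 0.001]
force: [-0.7, 1.1, -1.1]
grip_width: 0.0939
grip_force: 0.0
[0.59143687 0.24970744 0.39411104]
(array([234.875, 220.375, 254.875, 229.125]), np.float64(0.6015232612004087), np.float64(0.16256298733542346), np.float64(0.06381927796993496))
```

View pics/i1.png

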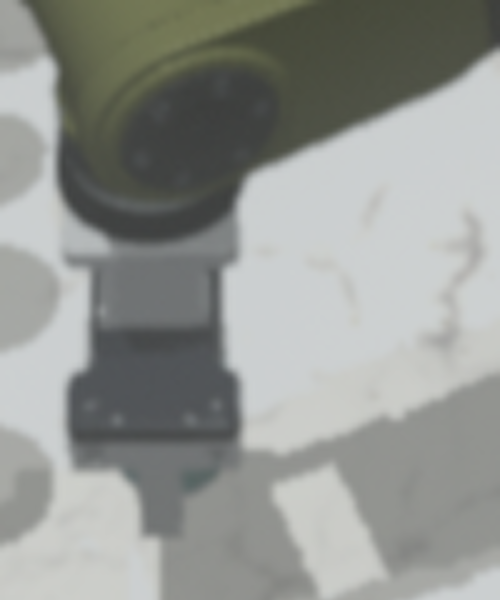

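The arm still hides the tin, so I'll swing towards the robot to check the lid.

```bash
python3 -m jog '[[-4,-2,0,0,0,0],[-9,-4,0,0,0,0],[-13,-6,0,0,0,0],[-14,-7.2,0,0,0,0],[-14,-7.2,0,0,0,0]]' 100 20
python3 - <<'E'
from h import *
np.set_printoptions(precision=4,suppress=True)
S=ctrl.camera("scene");print(ctrl.get_obs()["ee_pos"])
print(tinpos(S,(230,200,268,254),.095,.0315))
for s,ce in blobs(S,(12,70,100),(28,255,255))[1]:
    if 220<ce[0]<300 and 150<ce[1]<310: print(s,ce,plane(S,ce,.095)[:2])
cv2.imwrite("pics/j1.png",cv2.resize(S["img"][160:320,215:315],None,fx=3.7,fy=3.7,interpolation=2))
E
```

```text
time_s: 8.0
ee_pos: [0.4507, 0.3224, 0.3951]
eef_rot: [-3.141, -0.001, 0.001]
force: [0.9, -0.8, 0.1]
grip_width: 0.0939
grip_force: 0.0
[0.4517 0.3217 0.3949]
(array([236.125, 211.375, 259.625, 247.875]), np.float64(0.5930645065751187), np.float64(0.13217224008336959), np.float64(0.12599938735853455))
[229 166  19  15 217] [237.6636 172.9585] [ 0.6233 -0.044 ]
[238 213  21  18 295] [247.9932 221.3458] [0.5919 0.1345]
[256 276  24  23 441] [267.7279 286.8526] [0.5444 0.3272]
```

View pics/j1.png

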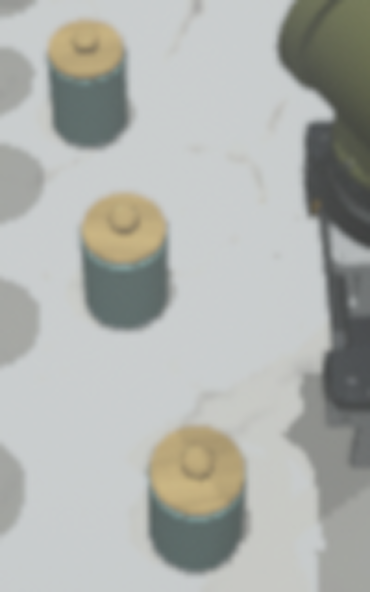

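The lid sits flush on the middle tin, crop (124,225), and all three tins look alike. Now the left tin: go over it, descend, grip.

```bash
python3 -m jog '[[4,0,0,0,0,0],[8,0,0,0,0,0],[9.2,0,0,0,0,0],[9.2,0,4,0,0,0],[9.2,0,8,0,0,0],[9.2,0,12,0,0,0],[9.2,0,15,0,0,0],[9.2,0,16.5,0,0,0]]' 100 30; python3 -m jog '[[0,0,0,0,0,0],[0,0,0,0,0,0]]' 100 30
cat > w.py <<'E'
from h import *
f=[]
for _ in range(16): ctrl.camera("top"); f.append(np.r_[ctrl.get_obs()["force"],ctrl.get_obs()["tau"][1:3]])
o=ctrl.get_obs(); print("mean",np.mean(f,0).round(2),"sd",np.std(f,0).round(2),o["ee_pos"].round(4),o["grip_width"],o["grip_force"],o["time_s"])
E
python3 w.py
```

```text
time_s: 8.85
ee_pos: [0.5443, 0.3203, 0.2262]
eef_rot: [3.139, 0.004, -0.002]
force: [0.1, 0.5, 1.1]
grip_width: 0.0937
grip_force: 0.0
time_s: 9.05
ee_pos: [0.5443, 0.3217, 0.2308]
eef_rot: [-3.141, -0.001, -0.001]
force: [-0.5, -0.8, 0.9]
grip_width: 0.094
grip_force: 0.0
mean [-1.500e-01  3.000e-02  3.000e-02 -6.793e+01 -3.093e+01] sd [0.41 0.71 0.58 0.56 0.22] [0.5434 0.3221 0.2295] 0.09369270768256566 0.0 9.85
```

```bash
python3 -m jog '[[0,0,0,0,0,0],[0,0,0,0,0,0],[0,0,0,0,0,0],[0,0,0,0,0,0],[0,0,0,0,0,0]]' 0 30; python3 -m jog '[[0,0,-0.5,0,0,0],[0,0,-1.5,0,0,0],[0,0,-2.7,0,0,0],[0,0,-3.9,0,0,0],[0,0,-4.7,0,0,0],[0,0,-5,0,0,0],[0,0,-5,0,0,0],[0,0,-5,0,0,0]]' 0 30; python3 w.py
```

```text
time_s: 10.35
ee_pos: [0.5434, 0.3221, 0.2296]
eef_rot: [-3.141, -0.0, -0.0]
force: [0.0, 0.6, 0.3]
grip_width: 0.0647
grip_force: 30.0
time_s: 11.15
ee_pos: [0.5433, 0.322, 0.2791]
eef_rot: [3.141, 0.001, -0.0]
force: [0.0, -0.5, -1.4]
grip_width: 0.0644
grip_force: 30.0
mean [ -0.12   0.08  -1.31 -67.69 -33.23] sd [0.64 0.45 0.53 0.16 0.06] [0.5434 0.3221 0.2796] 0.06450572124340298 29.999708140931034 11.95
```

Left tin weighs about 1.3 N, a light one. I'll set it back, release, and go up and over to the middle tin.

```bash
python3 -m jog '[[0,0,1.2,0,0,0],[0,0,2.5,0,0,0],[0,0,3.7,0,0,0],[0,0,4.5,0,0,0],[0,0,4.85,0,0,0],[0,0,4.98,0,0,0],[0,0,5,0,0,0],[0,0,5,0,0,0]]' 0 30; python3 -m jog '[[0,0,0,0,0,0],[0,0,0,0,0,0],[0,0,0,0,0,0],[0,0,0,0,0,0]]' 100 30; python3 -m jog '[[0,0,-3,0,0,0],[0,0,-7,0,0,0],[0,0,-11,0,0,0],[0,0,-14,0,0,0],[2,8,-14,0,0,0],[4.8,19.2,-14,0,0,0],[4.8,19.2,-14,0,0,0],[4.8,19.2,-14,0,0,0]]' 100 30
```

```text
time_s: 12.75
ee_pos: [0.5434, 0.3221, 0.2299]
eef_rot: [-3.141, -0.001, -0.0]
force: [0.1, -0.1, -1.3]
grip_width: 0.064
grip_force: 30.0
time_s: 13.15
ee_pos: [0.5434, 0.3221, 0.2297]
eef_rot: [-3.141, -0.0, -0.0]
force: [0.0, 1.1, -0.4]
grip_width: 0.0924
grip_force: 0.0
time_s: 13.95
ee_pos: [0.5915, 0.1281, 0.3698]
eef_rot: [-3.142, -0.0, -0.0]
force: [0.3, 0.6, 0.2]
grip_width: 0.0941
grip_force: 0.0
```

```bash
python3 -m jog '[[0,0,4,0,0,0],[0,0,8,0,0,0],[0,0,11,0,0,0],[0,0,13,0,0,0],[0,0,14,0,0,0],[0,0,14,0,0,0],[0,0,14,0,0,0]]' 100 30; python3 -m jog '[[0,0,0,0,0,0],[0,0,0,0,0,0],[0,0,0,0,0,0],[0,0,0,0,0,0],[0,0,0,0,0,0]]' 0 30;  python3 -m jog '[[0,0,-0.5,0,0,0],[0,0,-1.5,0,0,0],[0,0,-2.7,0,0,0],[0,0,-3.9,0,0,0],[0,0,-4.7,0,0,0],[0,0,-5,0,0,0],[0,0,-5,0,0,0],[0,0,-5,0,0,0]]' 0 30; python3 w.py
```

```text
time_s: 14.65
ee_pos: [0.5917, 0.1302, 0.2306]
eef_rot: [-3.141, -0.001, -0.0]
force: [0.0, 0.7, 1.1]
grip_width: 0.0939
grip_force: 0.0
time_s: 15.15
ee_pos: [0.5914, 0.1302, 0.2299]
eef_rot: [-3.141, -0.001, -0.0]
force: [-0.9, 0.9, 2.3]
grip_width: 0.0636
grip_force: 29.8
time_s: 15.95
ee_pos: [0.5913, 0.1301, 0.2792]
eef_rot: [3.142, 0.001, -0.0]
force: [0.4, 0.8, -1.9]
grip_width: 0.0636
grip_force: 29.8
mean [ 1.000e-02  4.000e-02 -2.060e+00 -6.482e+01 -3.293e+01] sd [0.53 0.63 0.61 0.15 0.06] [0.5914 0.1301 0.2796] 0.0635276255035482 29.767211384082657 16.75
```

Middle tin weighs about 2.1 N, so it cannot be the heaviest by 0.15 kg. I'll set it back and go to the right tin.

```bash
python3 -m jog '[[0,0,1.2,0,0,0],[0,0,2.5,0,0,0],[0,0,3.7,0,0,0],[0,0,4.5,0,0,0],[0,0,4.85,0,0,0],[0,0,4.98,0,0,0],[0,0,5,0,0,0],[0,0,5,0,0,0]]' 0 30; python3 -m jog '[[0,0,0,0,0,0],[0,0,0,0,0,0],[0,0,0,0,0,0],[0,0,0,0,0,0]]' 100 30; python3 -m jog '[[0,0,-3,0,0,0],[0,0,-7,0,0,0],[0,0,-11,0,0,0],[0,0,-14,0,0,0],[1.5,8,-14,0,0,0],[3.2,18,-14,0,0,0],[3.2,18,-14,0,0,0],[3.2,18,-14,0,0,0]]' 100 30
python3 - <<'E'
from h import *
np.set_printoptions(precision=4,suppress=True)
S=ctrl.camera("scene"); print(ctrl.get_obs()["ee_pos"])
print(tinpos(S,(230,200,268,254),.095,.0315),tinpos(S,(248,270,292,322),.095,.0315))
for s,ce in blobs(S,(12,70,100),(28,255,255))[1]:
    if 220<ce[0]<300 and 150<ce[1]<310: print(s,ce,plane(S,ce,.095)[:2])
E
```

```text
time_s: 17.55
ee_pos: [0.5915, 0.13, 0.23]
eef_rot: [3.142, -0.001, -0.0]
force: [-1.9, -1.2, 3.4]
grip_width: 0.0635
grip_force: 29.8
time_s: 17.95
ee_pos: [0.5914, 0.1301, 0.2295]
eef_rot: [-3.142, -0.0, -0.0]
force: [-0.2, -0.8, -0.2]
grip_width: 0.0913
grip_force: 0.0
time_s: 18.75
ee_pos: [0.6234, -0.0529, 0.3696]
eef_rot: [3.141, -0.0, -0.002]
force: [-0.0, 0.5, -0.4]
grip_width: 0.0939
grip_force: 0.0
[ 0.6238 -0.0564  0.3694]
(array([236.125, 211.125, 259.625, 247.625]), np.float64(0.5930665489087494), np.float64(0.1313079137057898), np.float64(0.12516956282350605)) (array([254.625, 273.375, 280.875, 312.875]), np.float64(0.5435826125311153), np.float64(0.3229474835941872), np.float64(0.31853233678750925))
[229 167  17  13 185] [237.0432 172.7459] [ 0.6251 -0.0449]
[238 213  21  18 302] [247.8576 221.2483] [0.5923 0.1341]
[256 275  24  23 431] [267.71   286.1531] [0.5444 0.3254]
```

```bash
python3 -m jog '[[0,0,4,0,0,0],[0,0,8,0,0,0],[0,0,11,0,0,0],[0,0,13,0,0,0],[0,0,14,0,0,0],[0,0,14,0,0,0],[0,0,14,0,0,0]]' 100 40; python3 -m jog '[[0,0,0,0,0,0],[0,0,0,0,0,0],[0,0,0,0,0,0],[0,0,0,0,0,0],[0,0,0,0,0,0]]' 0 40;  python3 -m jog '[[0,0,-0.5,0,0,0],[0,0,-1.5,0,0,0],[0,0,-2.7,0,0,0],[0,0,-3.9,0,0,0],[0,0,-4.7,0,0,0],[0,0,-5,0,0,0],[0,0,-5,0,0,0],[0,0,-5,0,0,0]]' 0 40; python3 w.py
```

```text
time_s: 19.5
ee_pos: [0.6236, -0.0498, 0.2307]
eef_rot: [3.141, -0.001, -0.0]
force: [1.4, -1.0, -0.5]
grip_width: 0.0944
grip_force: 0.0
time_s: 20.0
ee_pos: [0.6235, -0.0498, 0.23]
eef_rot: [-3.141, -0.001, -0.0]
force: [0.4, 2.4, 3.5]
grip_width: 0.065
grip_force: 40.0
time_s: 20.8
ee_pos: [0.6232, -0.0499, 0.2791]
eef_rot: [-3.141, 0.001, -0.0]
force: [-0.6, -1.0, -3.9]
grip_width: 0.0646
grip_force: 40.0
mean [-2.600e-01 -4.000e-02 -4.480e+00 -6.883e+01 -3.430e+01] sd [0.61 0.58 0.42 0.16 0.07] [ 0.6233 -0.0499  0.2795] 0.063916422349724 39.9989928281866 21.6
```

The right tin weighs about 4.5 N, clearly the heaviest. I'll raise it to 12 cm, settle and check.

```bash
python3 -m jog '[[0,0,-1,0,0,0],[0,0,-2.5,0,0,0],[0,0,-4,0,0,0],[0,0,-5.5,0,0,0],[0,0,-6.7,0,0,0],[0,0,-7,0,0,0],[0,0,-7,0,0,0],[0,0,-7,0,0,0]]' 0 40; python3 -m jog '[[0,0,0,0,0,0],[0,0,0,0,0,0],[0,0,0,0,0,0],[0,0,0,0,0,0],[0,0,0,0,0,0],[0,0,0,0,0,0]]' 0 40
python3 - <<'E'
from h import *
np.set_printoptions(precision=4,suppress=True)
S=ctrl.camera("scene"); o=ctrl.get_obs(); print(o["ee_pos"],o["force"],o["joint_vel"])
for s,ce in blobs(S,(12,70,100),(28,255,255))[1]:
    if 220<ce[0]<300 and 120<ce[1]<310: print(s,ce,plane(S,ce,.095)[:2])
E
```

```text
time_s: 22.4
ee_pos: [0.6233, -0.0499, 0.3489]
eef_rot: [-3.141, 0.001, -0.0]
force: [-0.7, -0.3, -4.9]
grip_width: 0.0644
grip_force: 40.0
time_s: 23.0
ee_pos: [0.6233, -0.0499, 0.3495]
eef_rot: [-3.142, -0.0, -0.0]
force: [0.6, 0.7, -4.3]
grip_width: 0.0641
grip_force: 40.0
[ 0.6233 -0.0499  0.3495] [ 0.2404  0.7153 -4.3198] [ 0.0005 -0.0002 -0.0008  0.0016 -0.0001 -0.0008]
[238 213  21  18 300] [247.89 221.23] [0.5922 0.1341]
[256 275  24  23 430] [267.7442 286.214 ] [0.5443 0.3255]
```

```bash
python3 -c "
from station import ctrl
print(ctrl.hand_in())"
```

```text
the job is handed in; nothing more can be done
None
```

The job is handed in with the verdict not shown: the lid is seated on the middle tin, the left (about 1.3 N) and middle (about 2.1 N) tins are back in their places, and the right tin, the heaviest at about 4.5 N, is held still about 12 cm above the worktop.

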